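# Seat a filter crucible in its flask

### The arm

A 6-joint arm with a two-finger parallel gripper is mounted at the origin on the work surface. World frame = base frame: x ahead of the robot, y to its left, z up, the work surface at z = 0. Lengths are in m, angles in rad, forces in N, time in s.
With the tool pointing down it reaches from about 0.3 to 0.875 m from the base axis. Payload 6.4 kg.
Tool frame: the origin (TCP) lies on the centre line of the jaws, within the pads' length; the fingertips stand ahead of it and the grasp point (between the pads) lies 3 mm ahead of it (r.tip_reach is the y of the fingertips in the tool frame, in m); y points along the fingers, x is the direction in which the jaws open and shut, and the axes are right-handed (so a half turn about y gives the same grasp; the last joint's range is limited). The gripper opens to 85 mm and grips with 20 to 120 N. Pads are 22 mm wide; open, the fingers measure 114 mm over their backs; the gripper's body (76 mm by 85 mm) begins 54 mm behind the grasp point. The pads swing forward as they close: fully open they stand 13 mm farther back than shut.
Start: joints at [-1.539, 0.181, 1.607, -0, 1.354, -0.206], TCP at [0.135, -0.559, 0.253] pointing down, gripper open.
Joint ranges: [-2.99, 2.99], [-0.89, 2.07], [0.3, 2.58], [-1.14, 4.28], [0, 2.63], [-3.12, 3.12]. Speed limits (rad/s): [2.57, 2.57, 3.01, 3.14, 3.14, 3.14].

### API

Orientations are given as [roll, pitch, yaw] about the fixed x, y, z axes, in that order (R = Rz(yaw) Ry(pitch) Rx(roll)).
In Python, from bench import r gives the robot as it stands. The module is installed in compiled form; this text tells all that it offers.
- The arm moves only by the tool send_rows, never from a script. Its argument "commands" is a list that holds one entry, the list of rows, each a list of 7 numbers: the turn, a rotation vector about the tool's x, y, z as a fraction of full scale, then the shift along the tool's x, y, z as a fraction of full scale, then the opening in per cent of the stroke, from 0 (shut) to 100 (fully open). A call has 1 to 20 rows; each row shifts and turns the pose as measured when the row begins, along the tool's axes as they then stand; what a row does not reach is not made up. Full scale, the value 1, is 0.3 m for a shift and 90 degrees for a turn. A row lasts 1/10 s, in which the tool goes at most 50 mm and 8.59 degrees, less where a joint would pass 70% of its speed; a pose out of reach is approached as far as the arm can. A call with a number of a shift or a turn outside -1 to 1 is refused whole. A call with a gripper value outside its range is refused whole. The fingers move at their own pace and stop on an object; "force" is the grip in N (left out, the last holds). Time passes only in rows, so rows that do not move let the fingers close. It gives the time, the measured TCP pose, the force and the opening at its end, in the units of the state.
- r.observe(): the state, without advancing time (a new reading comes with each control period).
- r.capture(name): name is "scene" or "top" or "wrist"; returns a dict with "frame" (400x640x3 uint8, blue, green, red), "fovy" (degrees; the focal length in pixels is half the picture's height over the tangent of half this angle, whatever the lens; pixels are square), "cx", "cy" (the principal point, pixels), "R" (3x3) and "t" (3): a world point X has camera coordinates R X + t. Camera axes: x right, y down, z forward; pixel columns grow to the right and rows downward; lengths in m; the calibration is good to about 2 mm. A picture is of the moment at which its call begins. There is no depth.
- r.finish_job(): hands the job in, once; it reports no verdict.
The state is a dict: "time": time; "joint_pos": joint angles; "joint_vel": joint speeds; "effort": joint torques, N m; "tool_pos": TCP position; "ee_rot": TCP orientation; "force": force on the tool from outside, world axes, zero at the start; "ft_torque": the same for the moment, N m; "width": finger opening in m.
Only numpy, scipy, OpenCV 4.12 (cv2) and the standard library are available. Lean on these libraries where they do the work, as an engineer would, in place of code of your own. Each camera call takes 0.05 s, during which the arm holds its last target. There are 200 camera calls.

### The job

Set the larger of the two porcelain filter crucibles foot-down into the tapered rubber sleeve of the filtering flask, gently, and let go of it so that it centres itself. Then press it straight down with about 15 N, so that the sleeve slides down the neck until it comes up against its stop and the crucible sits firmly home and upright; never load it with more than 25 N, and leave it released. Leave the small crucible, the bottle and the red tip box where they are.

Things in the scene. Friction and masses are not known exactly. Their poses are not given: they have to be found in the camera images.
- crucible_mid (a point): The larger filter crucible, white glazed porcelain, loose, 130 to 210 g, standing upright on the bench, round about its z axis (up), 56 mm tall. This point is on its axis half-way up: 28 mm above its bottom, 28 mm below its rim.
- crucible: The same crucible; origin at the centre of its bottom. From below: a tapered foot, 24 mm wide at the bottom and 50 mm wide 18 mm up; from 20 mm up a straight band 52 mm wide, up to the rim at 56 mm. The top is a shallow cup 44 mm wide; its flat filter plate lies 46 mm above the bottom (18 mm above the half-way point) and is strong enough to be pressed with closed fingertips.
- neck (a point): Centre of the glass rim of the filtering flask's neck, 130 mm above the bench, z up; rim 70 mm wide. A black wetted rubber sleeve on the same axis, 61 mm wide at the top, stands out of the neck. Its slippery conical mouth matches the crucible's foot: 46 mm wide at the top, 12 mm deep. Seated, the sleeve's top edge meets the crucible about 16 mm above the crucible's bottom.
- flask: The flask: clear cone on a dark round foot 120 mm wide, fixed to the bench; origin on its axis at bench height; side tube on its +x side, 112 mm up, 66 mm out. Its sleeve slides down the neck when pressed with more than about 6 N, with steady drag, stays where left, and after 7 to 10 mm meets a firm stop, where the force climbs quickly.
- sleeve_home (a point): A mark on the neck's axis, 23 mm above the neck's rim: where the crucible's half-way point comes to lie, give or take about 3 mm, once the sleeve is on its stop. The heights of sleeve and stop differ each time and are not measured: the sleeve's top starts 15 to 24 mm above the neck's rim and its stop leaves it 8 to 14 mm above the rim.
- small_mid (a point): Bystander: the smaller filter crucible, same shape and material, 38 mm tall, band 35 mm diameter, 80 g, loose; this point is on its axis half-way up. It and the larger one may stand in either place.
- reagent: Bystander: a loose closed glass bottle, 72 mm diameter, 140 mm tall; origin at the centre of its underside.
- tipbox: Bystander: a loose red tip box, 85 by 120 by 40 mm (x, y, z); origin at the centre of its underside.
Mind the look-alikes: they are no part of the job. What is shaped like the flask but blue or green is not meant. What is shaped like the crucible but yellow is not meant.

How it is judged:
On the way, in this order (a step that is already met when the one before it is completed fails the run):
1. the larger crucible stands in the sleeve, let go, centred and upright (horizontal distance between crucible_mid and neck below 0.004 m and z of crucible_mid in the frame of neck below 0.042 m and angle between crucible_mid's own z axis and vertical below 0.12 rad and contact force between the fingers and crucible below 0.2 N and linear speed of crucible below 0.02 m/s), for 0.2 s.
2. it is pressed against the stop with a push of about 11 N or more (contact force summed over the tapered walls, some 1.7 times the push, above 19 N) (contact force between crucible and flask above 19 N), for 0.3 s.
At the end, for the whole second after the job is handed in: The larger crucible sits in the flask's sleeve, at rest and released, its axis within 3 mm of the neck's and within 0.08 rad of upright, its half-way point no more than 26.5 mm (and no less than 16 mm) above the neck's rim; small crucible, bottle and tip box within 20 mm of where they were (horizontal distance between crucible_mid and neck below 0.003 m and z of crucible_mid in the frame of neck between 0.016 and 0.0265 m and angle between crucible_mid's own z axis and vertical below 0.08 rad and linear speed of crucible below 0.01 m/s and distance of each of small_mid, reagent, tipbox from where it was at the start of the episode below 0.02 m); the robot touches nothing.
It fails at once if the crucible is pushed or dropped into the sleeve with more than about 25 N (contact force summed over the tapered walls, some 1.7 times the push, above 47 N) (contact force between crucible and flask above 47 N).
It fails at once if a bystander is moved more than 20 mm (distance of any of small_mid, reagent, tipbox from where it was at the start of the episode above 0.02 m).
It also fails if it takes over 67 s, if anything falls off the work surface, if the arm or the gripper's body presses on something with over 40 N, if the wrist force passes 120 N, or if a joint passes its speed limit or range.

## Working session

There is one attempt and no reset: what is moved stays moved. The work goes in short steps, Python scripts to look and compute and a tool call to move; the robot and the scene stay as the last step left them, time stands still between calls to the robot, and variables do not carry over. Pictures are saved under pics/ and viewed, about 8 in all and at most 12, crops included, and the job is handed in when it is done.

Besides the shell and the picture viewer there is one more tool, called after "Emit:" by a JSON object that holds its "api" and its "payload", one argument or row to a line. send_rows: Moves the arm, as the interface text tells. Its arguments: {"type":"object","properties":{"commands":{"type":"array","items":{"type":"array","items":{"type":"array","items":{"type":"number"}}}},"force":{"type":"number"}},"required":["commands"]}

```bash
mkdir -p pics; python3 - <<'E'
from bench import r
import cv2,numpy as np,pickle
d={}
for n in("scene","top"):
    c=r.capture(n);d[n]=c;cv2.imwrite(f"pics/{n}0.png",c["frame"]);print(n,c["fovy"],c["cx"],c["cy"],np.round(c["R"],3).tolist(),np.round(c["t"],3))
pickle.dump(d,open("c0.pkl","wb"))
print(r.observe(),r.tip_reach)
E
```

```text
scene 44.937179075594344 332.10194340401176 200.34067113662192 [[-0.726, 0.688, -0.014], [0.545, 0.562, -0.622], [-0.42, -0.459, -0.783]] [ 0.391 -0.251  1.509]
top 43.00607096359026 327.4055040166498 197.20043270880376 [[-0.015, -1.0, -0.01], [-0.99, 0.016, -0.141], [0.141, 0.008, -0.99]] [0.025 0.55  1.621]
{'time': 0.1, 'joint_pos': array([-1.53931923e+00,  1.81483602e-01,  1.60791275e+00,  2.55032504e-05,
        1.35378269e+00, -2.06299136e-01]), 'joint_vel': array([-7.07855063e-05, -2.60041927e-03, -1.69816739e-03, -5.89112719e-04,
        1.68560012e-03,  1.68086236e-03]), 'effort': array([ 5.55876795e-04, -4.45874119e+01, -3.52239454e+01, -1.71552197e-04,
        4.13148853e-03, -1.97082738e-05]), 'tool_pos': array([ 0.13544674, -0.55834724,  0.25246244]), 'ee_rot': array([-1.57044700e+00,  1.54764955e-03, -1.33302533e+00]), 'force': array([0.03814437, 0.33063914, 0.51735436]), 'ft_torque': array([ 0.02194923,  0.05875107, -0.03671138]), 'width': 0.08525847076446984} 0.022
```

View pics/scene0.png

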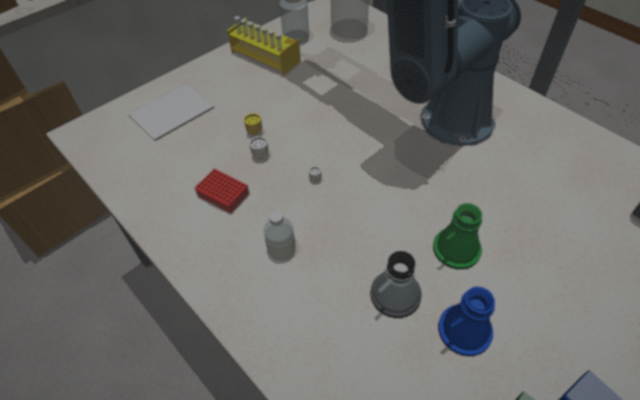

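View pics/top0.png

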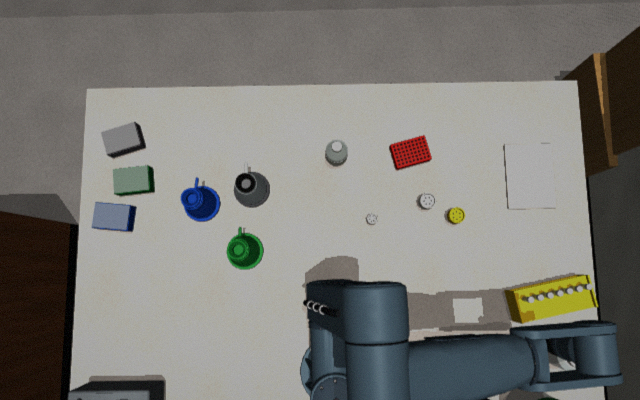

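The scene and top pictures show these candidates (top-view pixels):
- **Crucibles:** white at (427,201), a smaller white one at (371,219), and yellow at (456,215). The larger white one at (427,201) fits the description.
- **Flasks:** clear with a black sleeve at (248,186), blue at (200,202) and green at (245,250). The clear one fits.

I'll confirm both in one enlarged crop.

```bash
cat > h.py <<'E'
import numpy as np,cv2,pickle
from scipy.optimize import least_squares
def f(c): return 200/np.tan(np.radians(c["fovy"])/2)
def proj(c,X):
    p=c["R"]@np.asarray(X,float)+c["t"]; return np.array([c["cx"],c["cy"]])+f(c)*p[:2]/p[2]
def onz(c,u,v,z):
    d=c["R"].T@np.array([(u-c["cx"])/f(c),(v-c["cy"])/f(c),1]); o=-c["R"].T@c["t"]
    return o+d*(z-o[2])/d[2]
def crop(c,u0,v0,w,h,s): return cv2.resize(c["frame"][v0:v0+h,u0:u0+w],None,fx=s,fy=s,interpolation=cv2.INTER_CUBIC)
E
python3 - <<'E'
from h import *
d=pickle.load(open("c0.pkl","rb"));t,s=d["top"],d["scene"]
a=np.hstack([crop(t,350,180,66,50,6),crop(t,406,180,66,50,6)])
b=np.hstack([crop(t,225,155,66,50,6),crop(s,235,130,66,50,6)])
cv2.imwrite("pics/crop0.png",np.vstack([a,b]))
for n,uv,z in[("big",(427,201),.056),("small",(371,219),.038),("neckrim",(246,184),.145)]:
    print(n,onz(t,*uv,z))
print(onz(s,259,144,.056),onz(s,315,170,.038),onz(s,402,261,.145))
print("cam",-t["R"].T@t["t"])
E
```

```text
big [ 0.53027142 -0.30499699  0.056     ]
small [ 0.47659018 -0.12429876  0.038     ]
neckrim [0.58028362 0.26520952 0.145     ]
[ 0.53932559 -0.3006289   0.056     ] [ 0.48143519 -0.12814285  0.038     ] [0.58507237 0.26797271 0.145     ]
cam [0.31634873 0.00336116 1.68257078]
```

View pics/crop0.png

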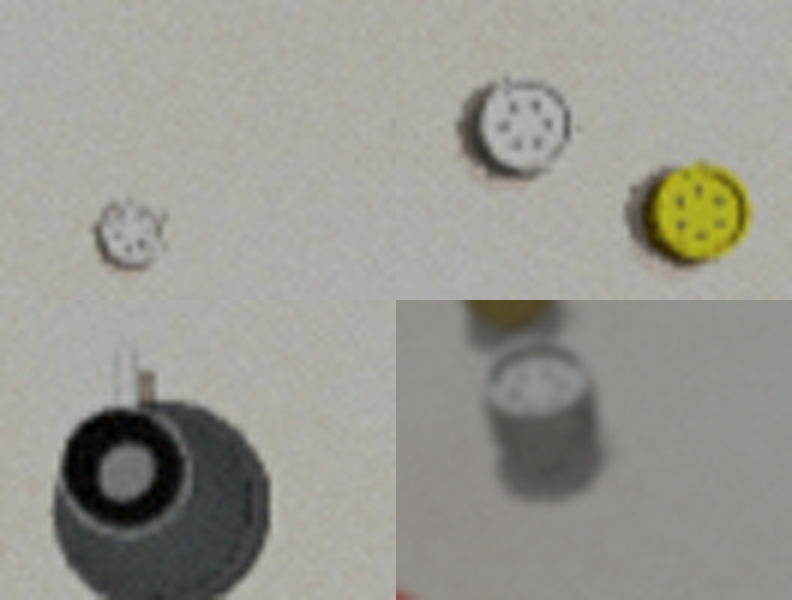

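In the crop, the large white crucible (ring of holes, centre at top ≈(427.5,201.2)) is clearly wider than the small one. The flask with the black sleeve is centred at top ≈(246,184). Next I move above the crucible so the wrist camera can refine its position.

Emit:
{"api": "send_rows", "payload": {
  "commands": [
    [[0, 0, 0, -0.043, 0, 0.125, 100], [0, 0, 0, -0.043, 0, 0.125, 100], [0, 0, 0, -0.043, 0, 0.125, 100], [0, 0, 0, -0.043, 0, 0.125, 100], [0, 0, 0, -0.043, 0, 0.125, 100], [0, 0, 0, -0.043, 0, 0.125, 100], [0, 0, 0, -0.043, 0, 0.125, 100], [0, 0, 0, -0.043, 0, 0.125, 100], [0, 0, 0, -0.043, 0, 0.125, 100], [0, 0, 0, -0.043, 0, 0.125, 100], [0, 0, 0, -0.043, 0, 0.125, 100], [0, 0, 0, -0.043, 0, 0.125, 100], [0, 0, 0, 0, 0, 0, 100]]
  ],
  "force": 25
}}

```text
time: 1.4
tool_pos: [0.5492, -0.2904, 0.2466]
ee_rot: [-1.573, 0.01, -1.339]
force: [-0.2, -0.0, 0.4]
width: 0.0855
```

```bash
python3 - <<'E'
from bench import r
from h import *
c=r.capture("wrist");pickle.dump(c,open("w1.pkl","wb"));cv2.imwrite("pics/w1.png",c["frame"])
o=r.observe();print(o["time"],o["tool_pos"],o["ee_rot"],o["force"],"cam",-c["R"].T@c["t"],c["R"][2],proj(c,[.534,-.303,.056]))
E
```

```text
1.45 [ 0.54763497 -0.29154619  0.24637916] [-1.57454475  0.01035554 -1.33941559] [ 0.85920594 -0.17056874 -0.38747026] cam [ 0.61329955 -0.27723901  0.36744731] [-0.25783412 -0.04956734 -0.96491691] [330.76671861 200.77973716]
```

View pics/w1.png

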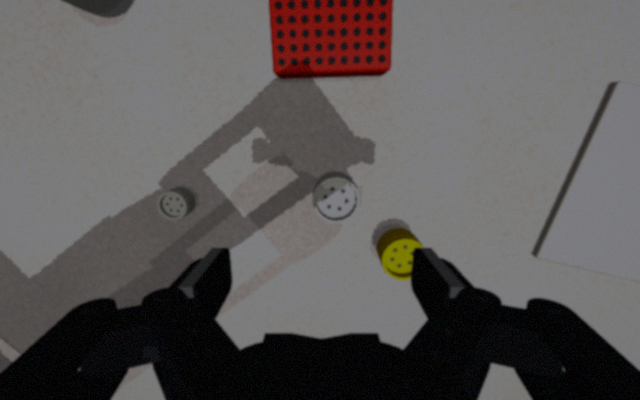

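The wrist picture shows the large crucible at about (337,199), the yellow one at (402,257), the small one at (174,204) and the red box at the top. I'll enlarge it.

```bash
python3 - <<'E'
from h import *
c=pickle.load(open("w1.pkl","rb"))
im=crop(c,305,165,64,64,9);im=cv2.convertScaleAbs(im,alpha=1.5)
a=np.linspace(0,2*np.pi,60)
cc=onz(c,337,197.5,.056);print(cc, onz(c,337,201,.046))
for R,z in((.026,.056),(.022,.046)):
    p=np.array([proj(c,[cc[0]+R*np.cos(t),cc[1]+R*np.sin(t),z]) for t in a])
    cv2.polylines(im,[np.int32((p-[305,165]+.5)*9)],True,(0,0,255),1)
cv2.imwrite("pics/w1c.png",im)
E
```

```text
[ 0.53907171 -0.30861296  0.056     ] [ 0.53281232 -0.31059192  0.046     ]
```

View pics/w1c.png

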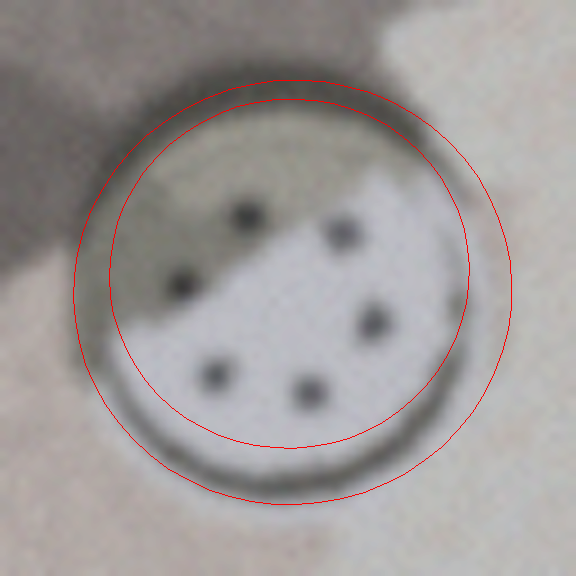

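Emit:
{"api": "send_rows", "payload": {
  "commands": [
    [[0.0024, 0, -0.0066, 0.045, 0, -0.048, 100], [0, 0, 0, 0, 0.1, 0, 100], [0, 0, 0, 0, 0.1, 0, 100], [0, 0, 0, 0, 0.1, 0, 100], [0, 0, 0, 0, 0.1, 0, 100], [0, 0, 0, 0, 0, 0, 100], [0, 0, 0, 0, 0, 0, 100]]
  ]
}}

```text
time: 2.15
tool_pos: [0.5269, -0.3204, 0.124]
ee_rot: [-1.573, -0.006, -1.348]
force: [-0.1, -0.2, 0.6]
width: 0.0853
```

```bash
python3 - <<'E'
from bench import r
from h import *
c=r.capture("wrist");pickle.dump(c,open("w2.pkl","wb"))
o=r.observe();T=o["tool_pos"];print(o["time"],T,o["ee_rot"],o["force"])
im=c["frame"][:,80:560].copy();im=cv2.convertScaleAbs(im,alpha=1.4)
a=np.linspace(0,2*np.pi,60)
for R,z in((.026,.056),(.022,.046)):
    p=np.array([proj(c,[.5365+R*np.cos(t),-.308+R*np.sin(t),z]) for t in a])
    cv2.polylines(im,[np.int32(p-[80,0])],True,(0,0,255),1)
print(proj(c,[.5365,-.308,.056]))
cv2.imwrite("pics/w2.png",im)
E
```

```text
2.2 [ 0.52674079 -0.32022481  0.12392834] [-1.57327838 -0.00611006 -1.34841039] [-0.1257352   0.56615545 -1.61229069]
[304.38085189 205.17274915]
```

View pics/w2.png

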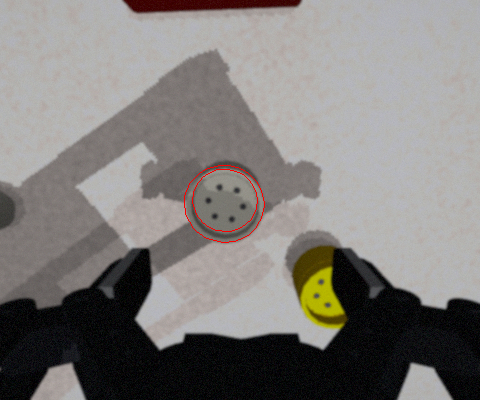

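The overlay shows the crucible about 3–4 px above the predicted circle, so its x is about 0.539. I'll correct horizontally with smaller steps and let the arm settle.

Emit:
{"api": "send_rows", "payload": {
  "commands": [
    [[0.0014, 0, 0.0039, -0.01, 0, 0.016, 100], [0, 0, 0, -0.01, 0, 0.016, 100], [0, 0, 0, -0.01, 0, 0.016, 100], [0, 0, 0, 0, 0, 0, 100], [0, 0, 0, 0, 0, 0, 100], [0, 0, 0, 0, 0, 0, 100]]
  ]
}}

```text
time: 2.8
tool_pos: [0.5426, -0.3098, 0.1308]
ee_rot: [-1.565, -0.008, -1.348]
force: [0.0, 0.5, -0.6]
width: 0.0852
```

Emit:
{"api": "send_rows", "payload": {
  "commands": [
    [[-0.0026, 0, 0.003, -0.006, 0, -0.008, 100], [0, 0, 0, 0, 0, 0, 100], [0, 0, 0, 0, 0.04, 0, 100], [0, 0, 0, 0, 0.04, 0, 100], [0, 0, 0, 0, 0.04, 0, 100], [0, 0, 0, 0, 0.04, 0, 100], [0, 0, 0, 0, 0.04, 0, 100], [0, 0, 0, 0, 0, 0, 100], [0, 0, 0, 0, 0, 0, 100], [0, 0, 0, 0, 0, 0, 100]]
  ]
}}

```text
time: 3.8
tool_pos: [0.5379, -0.3075, 0.0624]
ee_rot: [-1.572, 0.001, -1.348]
force: [0.2, 0.1, -0.3]
width: 0.0855
```

Emit:
{"api": "send_rows", "payload": {
  "commands": [
    [[0, 0, 0, 0, 0.025, 0, 100], [0, 0, 0, 0, 0.025, 0, 100], [0, 0, 0, 0, 0, 0, 100], [0, 0, 0, 0, 0, 0, 100], [0, 0, 0, 0, 0, 0, 0], [0, 0, 0, 0, 0, 0, 0], [0, 0, 0, 0, 0, 0, 0], [0, 0, 0, 0, 0, 0, 0], [0, 0, 0, 0, 0, 0, 0], [0, 0, 0, 0, 0, 0, 0], [0, 0, 0, 0, 0, 0, 0], [0, 0, 0, 0, 0, 0, 0]]
  ],
  "force": 30
}}

```text
time: 5.0
tool_pos: [0.5391, -0.3084, 0.0483]
ee_rot: [-1.57, -0.002, -1.348]
force: [0.1, -0.8, -0.9]
width: 0.0511
```

Emit:
{"api": "send_rows", "payload": {
  "commands": [
    [[0, 0, 0, 0, -0.04, 0, 0], [0, 0, 0, 0, -0.08, 0, 0], [0, 0, 0, 0, -0.08, 0, 0], [0, 0, 0, 0, -0.08, 0, 0], [0, 0, 0, 0, -0.08, 0, 0], [0, 0, 0, 0, -0.08, 0, 0], [0, 0, 0, 0, -0.08, 0, 0], [0, 0, 0, 0, -0.08, 0, 0], [0, 0, 0, 0, -0.08, 0, 0], [0, 0, 0, 0, -0.04, 0, 0], [0, 0, 0, 0, 0, 0, 0], [0, 0, 0, 0, 0, 0, 0], [0, 0, 0, 0, 0, 0, 0]]
  ]
}}

```text
time: 6.3
tool_pos: [0.5366, -0.306, 0.2766]
ee_rot: [-1.572, 0.001, -1.348]
force: [-0.3, 0.4, -1.2]
width: 0.0505
```

Emit:
{"api": "send_rows", "payload": {
  "commands": [
    [[0, 0, 0, -0.05, 0, 0.015, 0], [0, 0, 0, -0.092, 0, 0.028, 0], [0, 0, 0, -0.092, 0, 0.028, 0], [0, 0, 0, -0.092, 0, 0.028, 0], [0, 0, 0, -0.092, 0, 0.028, 0], [0, 0, 0, -0.092, 0, 0.028, 0], [0, 0, 0, -0.092, 0, 0.028, 0], [0, 0, 0, -0.092, 0, 0.028, 0], [0, 0, 0, -0.092, 0, 0.028, 0], [0, 0, 0, -0.092, 0, 0.028, 0], [0, 0, 0, -0.092, 0, 0.028, 0], [0, 0, 0, -0.092, 0, 0.028, 0], [0, 0, 0, -0.092, 0, 0.028, 0], [0, 0, 0, -0.092, 0, 0.028, 0], [0, 0, 0, -0.06, 0, 0.02, 0], [0, 0, 0, -0.03, 0, 0.01, 0], [0, 0, 0, 0, 0, 0, 0], [0, 0, 0, 0, 0, 0, 0], [0, 0, 0, 0, 0, 0, 0]]
  ]
}}

```text
time: 8.2
tool_pos: [0.5523, 0.1448, 0.2563]
ee_rot: [-1.607, 0.026, -1.345]
force: [-0.0, -0.5, -1.8]
width: 0.0508
```

```bash
python3 - <<'E'
from bench import r
from h import *
c=r.capture("wrist");pickle.dump(c,open("w3.pkl","wb"))
o=r.observe();print(o["time"],o["tool_pos"],o["ee_rot"],o["force"],o["width"])
a=np.linspace(0,2*np.pi,60)
im=cv2.convertScaleAbs(c["frame"],alpha=1.4)
p=np.array([proj(c,[.5825+.035*np.cos(t),.2665+.035*np.sin(t),.130]) for t in a])
cv2.polylines(im,[np.int32(p)],True,(0,0,255),1)
cv2.imwrite("pics/w3.png",im)
E
```

```text
8.25 [0.55231192 0.14455321 0.25632488] [-1.60731565  0.02571135 -1.34546258] [ 1.22315641 -0.38912201 -1.91223046] 0.05070269055114839
```

View pics/w3.png

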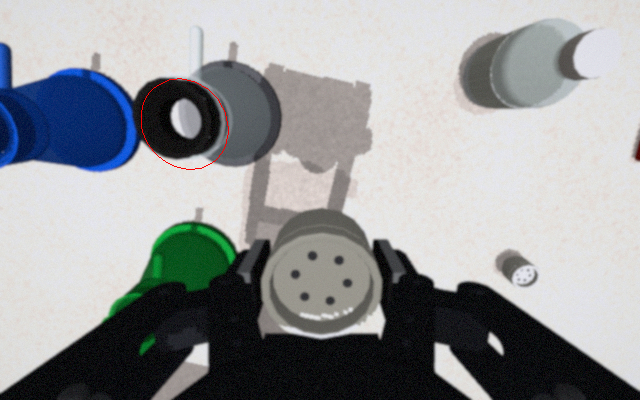

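The wrist picture shows the sleeve at about (178,118) and the crucible held squarely between the pads, with its holes centred at about (322,278). The tool has tilted by about 0.04 rad. I'll level it and move next to the flask.

Emit:
{"api": "send_rows", "payload": {
  "commands": [
    [[0.02, 0, -0.014, -0.05, -0.01, 0.003, 0], [0, 0, 0, -0.068, -0.01, 0.003, 0], [0, 0, 0, -0.068, -0.01, 0.003, 0], [0, 0, 0, -0.068, -0.01, 0.003, 0], [0, 0, 0, -0.068, -0.01, 0.003, 0], [0, 0, 0, -0.04, -0.01, 0.003, 0], [0, 0, 0, -0.02, 0, 0, 0], [0, 0, 0, 0, 0, 0, 0], [0, 0, 0, 0, 0, 0, 0], [0, 0, 0, 0, 0, 0, 0]]
  ]
}}

```text
time: 9.25
tool_pos: [0.5346, 0.2514, 0.2753]
ee_rot: [-1.575, 0.0, -1.359]
force: [0.1, -0.1, -1.9]
width: 0.0504
```

```bash
python3 - <<'E'
from bench import r
from h import *
c=r.capture("wrist");pickle.dump(c,open("w4.pkl","wb"))
o=r.observe();print(o["time"],o["tool_pos"],o["ee_rot"],o["force"],o["width"])
c3=pickle.load(open("w3.pkl","rb"))
for k in(c3,c): print(proj(k,[.5825,.2665,.15]))
im=cv2.convertScaleAbs(c["frame"],alpha=1.4)
cv2.imwrite("pics/w4.png",im)
E
```

```text
9.3 [0.53459621 0.25136622 0.27528721] [-1.57524994e+00  9.42370513e-05 -1.35958659e+00] [-0.36483995  0.11873142 -1.43723149] 0.05075561814722123
[172.27954923 127.51624707]
[314.70592114 140.0073319 ]
```

View pics/w4.png

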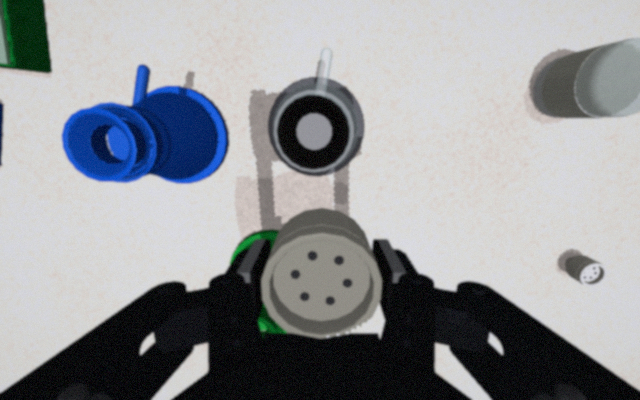

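The sleeve ring is centred at about (312,132) in this picture and the held crucible's holes at about (321.7,278.3).

```bash
python3 - <<'E'
from h import *
c=pickle.load(open("w4.pkl","rb"))
m=(c["frame"].max(2)<25).astype(np.uint8); m[200:]=0
n,l,st,ce=cv2.connectedComponentsWithStats(m); i=1+np.argmax(st[1:,4]); print(st[i],ce[i])
u=st[i][0]+st[i][2]/2-.5;v=st[i][1]+st[i][3]/2-.5
for z in(.145,.150,.154):
    a=onz(c,u,v,z); e=onz(c,u+st[i][2]/2,v,z); print(z,a,"R",np.linalg.norm(e-a))
print("plate in hand",onz(c,321.7,278.3,.273))
E
```

```text
[ 279   96   69   72 2670] [312.50449438 131.84494382]
0.145 [0.58852219 0.26928205 0.145     ] R 0.02805995456592303
0.15 [0.58873029 0.2691874  0.15      ] R 0.027501016651305873
0.154 [0.58889677 0.26911167 0.154     ] R 0.02705386631961216
plate in hand [0.53082743 0.24977475 0.273     ]
```

Emit:
{"api": "send_rows", "payload": {
  "commands": [
    [[0, 0, 0, -0.004, 0, 0.035, 0], [0, 0, 0, -0.006, 0, 0.05, 0], [0, 0, 0, -0.006, 0, 0.05, 0], [0, 0, 0, -0.004, 0, 0.035, 0], [0, 0, 0, -0.002, 0, 0.02, 0], [0, 0, 0, 0, 0, 0, 0], [0, 0, 0, 0, 0, 0, 0], [0, 0, 0, 0, 0, 0, 0], [0, 0, 0, 0, 0.03, 0, 0], [0, 0, 0, 0, 0.04, 0, 0], [0, 0, 0, 0, 0.04, 0, 0], [0, 0, 0, 0, 0.04, 0, 0], [0, 0, 0, 0, 0.02, 0, 0], [0, 0, 0, 0, 0, 0, 0], [0, 0, 0, 0, 0, 0, 0], [0, 0, 0, 0, 0, 0, 0]]
  ]
}}

```text
time: 10.9
tool_pos: [0.5919, 0.2678, 0.2166]
ee_rot: [-1.579, -0.001, -1.363]
force: [-0.2, -0.9, -1.9]
width: 0.0509
```

Emit:
{"api": "send_rows", "payload": {
  "commands": [
    [[0.004, 0, 0, -0.008, 0, -0.002, 0], [0, 0, 0, 0, 0, 0, 0], [0, 0, 0, 0, 0, 0, 0], [0, 0, 0, 0, 0.02, 0, 0], [0, 0, 0, 0, 0.02, 0, 0], [0, 0, 0, 0, 0.015, 0, 0], [0, 0, 0, 0, 0, 0, 0], [0, 0, 0, 0, 0, 0, 0], [0, 0, 0, 0, 0, 0, 0]]
  ]
}}

```text
time: 11.8
tool_pos: [0.5915, 0.2704, 0.2001]
ee_rot: [-1.57, -0.001, -1.363]
force: [-0.2, 0.2, -1.6]
width: 0.0507
```

```bash
python3 - <<'E'
from bench import r
from h import *
o=r.observe();print(o["time"],o["tool_pos"],o["ee_rot"],o["force"],o["width"])
w=r.capture("wrist");c=r.capture("scene");pickle.dump((w,c),open("w5.pkl","wb"))
T=o["tool_pos"];p=proj(c,T-[0,0,.04]).astype(int)
im=cv2.convertScaleAbs(np.hstack([cv2.resize(w["frame"][60:360,170:470],(400,400)),cv2.resize(crop(c,p[0]-40,p[1]-40,80,80,1),(400,400),interpolation=cv2.INTER_CUBIC)]),alpha=1.5)
cv2.imwrite("pics/w5.png",im)
E
```

```text
11.8 [0.59145847 0.27041543 0.20007755] [-1.56973789e+00 -5.13566583e-04 -1.36303571e+00] [-0.23788575  0.18793889 -1.56912155] 0.050713323800516165
```

View pics/w5.png

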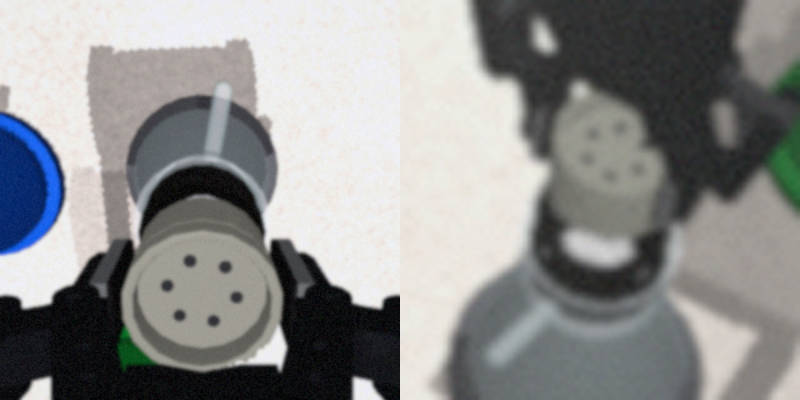

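```bash
python3 - <<'E'
from h import *
w,c=pickle.load(open("w5.pkl","rb"))
T=np.array([.5915,.2704,.2001]);p=proj(c,T-[0,0,.04]).astype(int)
big=cv2.convertScaleAbs(crop(c,p[0]-40,p[1]-40,80,80,7),alpha=1.5)
s0=pickle.load(open("c0.pkl","rb"))["scene"]
b0=cv2.convertScaleAbs(crop(s0,p[0]-16,p[1]-16,32,48,7),alpha=1.5)
a=np.linspace(0,2*np.pi,60)
def ring(im,u0,v0,C,R,z,col):
    q=np.array([proj(c,[C[0]+R*np.cos(t),C[1]+R*np.sin(t),z]) for t in a]);cv2.polylines(im,[np.int32((q-[u0,v0]+.5)*7)],True,col,1)
N=[.5887,.2692];K=[.588,.2690]
for R,z in((.026,.056),(.026,.020),(.012,0)): ring(big,p[0]-40,p[1]-40,K,R,T[2]-.048+z,(0,0,255))
for im,u0,v0 in((big,p[0]-40,p[1]-40),(b0,p[0]-16,p[1]-16)):
    ring(im,u0,v0,N,.0305,.150,(0,255,0));ring(im,u0,v0,N,.023,.150,(0,255,0));ring(im,u0,v0,N,.035,.130,(255,255,0))
b0=cv2.copyMakeBorder(b0,0,560-b0.shape[0],0,0,cv2.BORDER_CONSTANT)
cv2.imwrite("pics/w5c.png",np.hstack([big,b0]))
E
```

```text
(no output)
```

View pics/w5c.png

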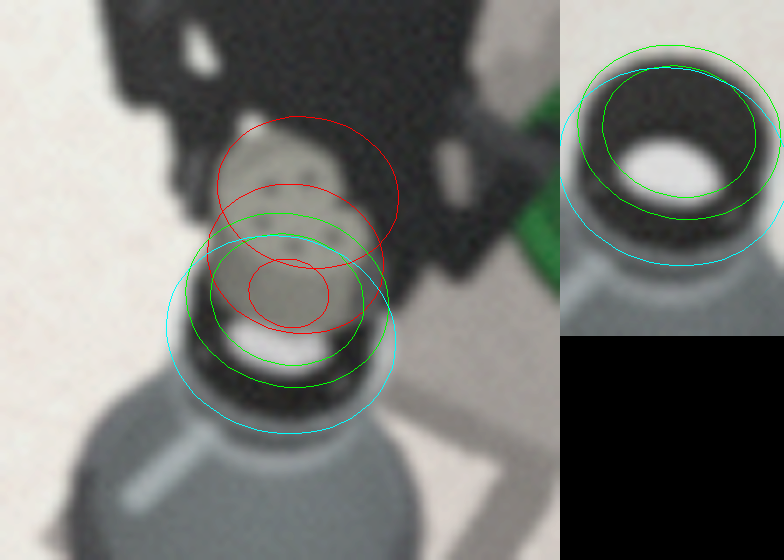

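The scene overlay shows the crucible where predicted. The bright spot is the sleeve's bore, and the sleeve sits about 2 px lower than drawn, so its top is near 0.146. The horizontal error is about 3 mm, well within the cone's capture range. I'll lower gently and watch the force.

Emit:
{"api": "send_rows", "payload": {
  "commands": [
    [[0, 0, 0, 0, 0.015, 0, 0], [0, 0, 0, 0, 0.015, 0, 0], [0, 0, 0, 0, 0, 0, 0], [0, 0, 0, 0, 0, 0, 0]]
  ]
}}

```text
time: 12.3
tool_pos: [0.5918, 0.2705, 0.1909]
ee_rot: [-1.569, -0.0, -1.363]
force: [0.2, 0.3, -1.5]
width: 0.0506
```

Emit:
{"api": "send_rows", "payload": {
  "commands": [
    [[0, 0, 0, 0, 0.007, 0, 0], [0, 0, 0, 0, 0.007, 0, 0], [0, 0, 0, 0, 0, 0, 0], [0, 0, 0, 0, 0, 0, 0]]
  ]
}}

```text
time: 12.7
tool_pos: [0.5918, 0.2704, 0.1863]
ee_rot: [-1.569, -0.001, -1.363]
force: [0.0, 0.3, -2.3]
width: 0.0507
```

Emit:
{"api": "send_rows", "payload": {
  "commands": [
    [[0, 0, 0, 0, 0.007, 0, 0], [0, 0, 0, 0, 0, 0, 0], [0, 0, 0, 0, 0, 0, 0]]
  ]
}}

```text
time: 13.0
tool_pos: [0.5919, 0.2705, 0.1842]
ee_rot: [-1.568, -0.0, -1.363]
force: [0.7, -0.2, -2.7]
width: 0.0509
```

Emit:
{"api": "send_rows", "payload": {
  "commands": [
    [[0, 0, 0, 0, 0.007, 0, 0], [0, 0, 0, 0, 0, 0, 0], [0, 0, 0, 0, 0, 0, 0]]
  ]
}}

```text
time: 13.3
tool_pos: [0.592, 0.2705, 0.182]
ee_rot: [-1.568, -0.0, -1.363]
force: [-1.0, -0.3, -1.8]
width: 0.0507
```

Emit:
{"api": "send_rows", "payload": {
  "commands": [
    [[0, 0, 0, 0, 0.006, 0, 0], [0, 0, 0, 0, 0, 0, 0], [0, 0, 0, 0, 0, 0, 0]]
  ]
}}

```text
time: 13.6
tool_pos: [0.5916, 0.2705, 0.1801]
ee_rot: [-1.569, -0.0, -1.363]
force: [-0.7, 1.4, -1.1]
width: 0.0506
```

Emit:
{"api": "send_rows", "payload": {
  "commands": [
    [[0, 0, 0, 0, 0.006, 0, 0], [0, 0, 0, 0, 0, 0, 0], [0, 0, 0, 0, 0, 0, 0]]
  ]
}}

```text
time: 13.9
tool_pos: [0.5913, 0.2704, 0.1791]
ee_rot: [-1.57, -0.001, -1.363]
force: [-2.2, -0.6, -1.1]
width: 0.0508
```

The lateral force of about −2 N in x says contact is on the +x side. I'll shift −x by about 2 mm and lower a little more.

Emit:
{"api": "send_rows", "payload": {
  "commands": [
    [[0, 0, 0, 0, 0, -0.007, 0], [0, 0, 0, 0, 0, 0, 0], [0, 0, 0, 0, 0, 0, 0]]
  ]
}}

```text
time: 14.2
tool_pos: [0.5906, 0.2703, 0.1794]
ee_rot: [-1.566, -0.0, -1.363]
force: [-0.3, 0.3, -1.9]
width: 0.0507
```

Emit:
{"api": "send_rows", "payload": {
  "commands": [
    [[0, 0, 0, 0, 0.005, 0, 0], [0, 0, 0, 0, 0, 0, 0], [0, 0, 0, 0, 0, 0, 0]]
  ]
}}

```text
time: 14.5
tool_pos: [0.5909, 0.2703, 0.1788]
ee_rot: [-1.565, -0.0, -1.363]
force: [-0.6, -0.5, -0.0]
width: 0.0507
```

Emit:
{"api": "send_rows", "payload": {
  "commands": [
    [[0, 0, 0, 0, 0, 0, 66], [0, 0, 0, 0, 0, 0, 70], [0, 0, 0, 0, 0, 0, 80], [0, 0, 0, 0, 0, 0, 90], [0, 0, 0, 0, 0, 0, 100], [0, 0, 0, 0, 0, 0, 100], [0, 0, 0, 0, 0, 0, 100], [0, 0, 0, 0, 0, 0, 100]]
  ]
}}

```text
time: 15.3
tool_pos: [0.5908, 0.2703, 0.1782]
ee_rot: [-1.565, -0.0, -1.363]
force: [0.1, -0.4, -0.6]
width: 0.0856
```

```bash
python3 - <<'E'
from bench import r
from h import *
o=r.observe();print(o["time"],o["tool_pos"],o["ee_rot"],o["force"],o["width"])
w=r.capture("wrist");c=r.capture("scene");pickle.dump((w,c),open("w6.pkl","wb"))
T=o["tool_pos"];p=proj(c,T-[0,0,.04]).astype(int)
im=cv2.convertScaleAbs(np.hstack([cv2.resize(w["frame"][60:360,170:470],(400,400)),cv2.resize(crop(c,p[0]-30,p[1]-30,60,60,1),(400,400),interpolation=cv2.INTER_CUBIC)]),alpha=1.5)
cv2.imwrite("pics/w6.png",im)
E
```

```text
15.3 [0.5908067  0.27032859 0.17815978] [-1.56507583e+00 -3.39522752e-04 -1.36302460e+00] [ 0.14245957 -0.43651442 -0.62673724] 0.08558506652534636
```

View pics/w6.png

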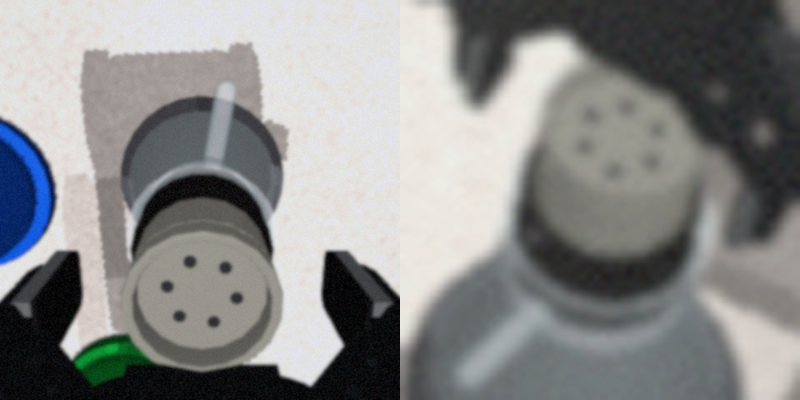

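The crucible is seated upright in the sleeve and the fingers are clear of it. The last wrist view puts its holes at (321,279), which is unchanged relative to the tool. Next I raise, close the fingers, shift about 2 mm in −x and approach the plate.

Emit:
{"api": "send_rows", "payload": {
  "commands": [
    [[0, 0, 0, 0, -0.03, 0, 100], [0, 0, 0, 0, -0.05, 0, 100], [0, 0, 0, 0, -0.05, 0, 100], [0, 0, 0, 0, -0.03, 0, 100], [0, 0, 0, 0, 0, 0, 100], [0, 0, 0, 0, 0, 0, 100], [0, 0, 0, 0, 0, -0.006, 0], [0, 0, 0, 0, 0, 0, 0], [0, 0, 0, 0, 0, 0, 0], [0, 0, 0, 0, 0, 0, 0], [0, 0, 0, 0, 0, 0, 0], [0, 0, 0, 0, 0, 0, 0], [0, 0, 0, 0, 0, 0, 0], [0, 0, 0, 0, 0, 0, 0], [0, 0, 0, 0, 0, 0, 0], [0, 0, 0, 0, 0, 0, 0]]
  ]
}}

```text
time: 17.0
tool_pos: [0.5884, 0.2698, 0.2304]
ee_rot: [-1.565, -0.0, -1.363]
force: [0.6, 0.4, 0.3]
width: -0.0003
```

Emit:
{"api": "send_rows", "payload": {
  "commands": [
    [[-0.0025, 0, 0, 0, 0, 0, 0], [0, 0, 0, 0, 0.02, 0, 0], [0, 0, 0, 0, 0.03, 0, 0], [0, 0, 0, 0, 0.02, 0, 0], [0, 0, 0, 0, 0.01, 0, 0], [0, 0, 0, 0, 0, 0, 0], [0, 0, 0, 0, 0, 0, 0], [0, 0, 0, 0, 0, 0, 0]]
  ]
}}

```text
time: 17.8
tool_pos: [0.588, 0.2697, 0.2032]
ee_rot: [-1.571, -0.0, -1.363]
force: [0.2, 0.2, 0.2]
width: -0.0
```

Emit:
{"api": "send_rows", "payload": {
  "commands": [
    [[0, 0, 0, 0, 0.005, 0, 0], [0, 0, 0, 0, 0.005, 0, 0], [0, 0, 0, 0, 0, 0, 0]]
  ]
}}

```text
time: 18.1
tool_pos: [0.5884, 0.2698, 0.2007]
ee_rot: [-1.57, -0.0, -1.363]
force: [-0.3, 0.5, -0.1]
width: 0.0002
```

Emit:
{"api": "send_rows", "payload": {
  "commands": [
    [[0, 0, 0, 0, 0.005, 0, 0], [0, 0, 0, 0, 0.005, 0, 0]]
  ]
}}

```text
time: 18.3
tool_pos: [0.5888, 0.2699, 0.1984]
ee_rot: [-1.569, -0.0, -1.363]
force: [-1.1, -0.2, 5.5]
width: 0.0001
```

Emit:
{"api": "send_rows", "payload": {
  "commands": [
    [[0, 0, 0, 0, 0.005, 0, 0], [0, 0, 0, 0, 0.005, 0, 0]]
  ]
}}

```text
time: 18.5
tool_pos: [0.5895, 0.2701, 0.1975]
ee_rot: [-1.566, -0.0, -1.363]
force: [-1.4, -0.1, 5.6]
width: 0.0001
```

Emit:
{"api": "send_rows", "payload": {
  "commands": [
    [[0, 0, 0, 0, 0.005, 0, 0], [0, 0, 0, 0, 0.005, 0, 0]]
  ]
}}

```text
time: 18.7
tool_pos: [0.5904, 0.2704, 0.1971]
ee_rot: [-1.563, -0.0, -1.363]
force: [-1.3, -0.7, 5.5]
width: 0.0
```

Emit:
{"api": "send_rows", "payload": {
  "commands": [
    [[-0.003, 0, 0, 0, 0.008, -0.006, 0], [-0.002, 0, 0, 0, 0.008, -0.004, 0]]
  ]
}}

```text
time: 18.9
tool_pos: [0.5895, 0.2702, 0.1957]
ee_rot: [-1.565, -0.0, -1.363]
force: [0.6, -0.4, 5.7]
width: 0.0002
```

Emit:
{"api": "send_rows", "payload": {
  "commands": [
    [[-0.002, 0, 0, 0, 0.008, -0.002, 0], [-0.002, 0, 0, 0, 0.008, -0.002, 0]]
  ]
}}

```text
time: 19.1
tool_pos: [0.59, 0.2703, 0.1942]
ee_rot: [-1.566, -0.0, -1.363]
force: [-1.8, -0.5, 6.3]
width: 0.0
```

Emit:
{"api": "send_rows", "payload": {
  "commands": [
    [[-0.002, 0, 0, 0, 0.008, -0.005, 0], [-0.002, 0, 0, 0, 0.008, -0.004, 0]]
  ]
}}

```text
time: 19.3
tool_pos: [0.5895, 0.2702, 0.1928]
ee_rot: [-1.566, -0.0, -1.363]
force: [-0.1, -0.8, 6.0]
width: -0.0002
```

Emit:
{"api": "send_rows", "payload": {
  "commands": [
    [[-0.002, 0, 0, 0, 0.008, -0.004, 0], [-0.002, 0, 0, 0, 0.008, -0.004, 0]]
  ]
}}

```text
time: 19.5
tool_pos: [0.5896, 0.2702, 0.1916]
ee_rot: [-1.565, -0.0, -1.363]
force: [-0.3, -0.3, 10.0]
width: -0.0001
```

Emit:
{"api": "send_rows", "payload": {
  "commands": [
    [[-0.002, 0, 0, 0, 0.008, -0.004, 0], [-0.002, 0, 0, 0, 0.008, -0.004, 0]]
  ]
}}

```text
time: 19.7
tool_pos: [0.5898, 0.2703, 0.1916]
ee_rot: [-1.564, 0.0, -1.363]
force: [-1.9, -0.1, 9.6]
width: -0.0001
```

The sleeve is on its stop: z has stayed at 0.1916 while the force rose. I'll increase the push to about 15 N.

Emit:
{"api": "send_rows", "payload": {
  "commands": [
    [[-0.002, 0, 0, 0, 0.0105, -0.005, 0], [-0.002, 0, 0, 0, 0.0115, -0.004, 0]]
  ]
}}

```text
time: 19.9
tool_pos: [0.5902, 0.2704, 0.1915]
ee_rot: [-1.561, 0.0, -1.362]
force: [-3.9, -1.1, 16.6]
width: -0.0
```

Emit:
{"api": "send_rows", "payload": {
  "commands": [
    [[-0.002, 0, 0, 0, 0.012, -0.005, 0], [-0.002, 0, 0, 0, 0.012, -0.004, 0]]
  ]
}}

```text
time: 20.1
tool_pos: [0.5905, 0.2705, 0.1915]
ee_rot: [-1.558, -0.0, -1.362]
force: [-3.2, -2.2, 16.1]
width: -0.0002
```

Emit:
{"api": "send_rows", "payload": {
  "commands": [
    [[-0.003, 0, 0, 0, 0.0115, -0.007, 0], [-0.003, 0, 0, 0, 0.0115, -0.006, 0], [-0.003, 0, 0, 0, 0.0115, -0.006, 0], [-0.003, 0, 0, 0, 0.0115, -0.006, 0]]
  ]
}}

```text
time: 20.5
tool_pos: [0.5901, 0.2705, 0.1915]
ee_rot: [-1.556, -0.0, -1.362]
force: [-2.2, -0.9, 12.9]
width: 0.0002
```

Emit:
{"api": "send_rows", "payload": {
  "commands": [
    [[0, 0, 0, 0, 0.006, 0, 0], [0, 0, 0, 0, 0, 0, 0], [0, 0, 0, 0, -0.01, 0, 0], [0, 0, 0, 0, -0.02, 0, 0], [0, 0, 0, 0, -0.04, 0, 0], [0, 0, 0, 0, -0.06, 0, 0], [0, 0, 0, 0, -0.06, 0, 0], [0, 0, 0, 0, -0.06, 0, 0], [0, 0, 0, 0, -0.06, -0.06, 0], [0, 0, 0, 0, 0, -0.1, 0], [0, 0, 0, 0, 0, -0.1, 0], [0, 0, 0, 0, 0, 0, 0], [0, 0, 0, 0, 0, 0, 0], [0, 0, 0, 0, 0, 0, 0]]
  ]
}}

```text
time: 21.9
tool_pos: [0.5119, 0.2538, 0.2942]
ee_rot: [-1.548, 0.0, -1.362]
force: [0.3, -0.2, -0.0]
width: 0.0
```

```bash
python3 - <<'E'
from bench import r
from h import *
o=r.observe();print(o["time"],o["tool_pos"],o["ee_rot"],o["force"],o["width"])
w=r.capture("wrist");c=r.capture("scene");pickle.dump((w,c),open("w7.pkl","wb"))
print(proj(w,[.589,.27,.1696]))
p=proj(c,[.589,.27,.16]).astype(int)
a=np.linspace(0,2*np.pi,60);wf=w["frame"].copy()
for R,z in((.026,.1796),(.035,.13)):
    q=np.array([proj(w,[.589+R*np.cos(t),.2695+R*np.sin(t),z]) for t in a]);cv2.polylines(wf,[np.int32(q)],True,(0,0,255),1)
q=proj(w,[.589,.27,.16]).astype(int);u=np.clip(q[0]-100,0,440);v=np.clip(q[1]-100,0,200)
im=cv2.convertScaleAbs(np.hstack([cv2.resize(wf[v:v+200,u:u+200],(400,400)),cv2.resize(crop(c,p[0]-30,p[1]-30,60,60,1),(400,400),interpolation=cv2.INTER_CUBIC)]),alpha=1.5)
cv2.imwrite("pics/w7.png",im)
E
```

```text
21.9 [0.51191518 0.25377029 0.2942303 ] [-1.54792376e+00  1.57672477e-04 -1.36230161e+00] [ 0.31490512 -0.23152404 -0.02370916] 8.653966898203421e-06
[320.62290374 107.02298611]
```

View pics/w7.png

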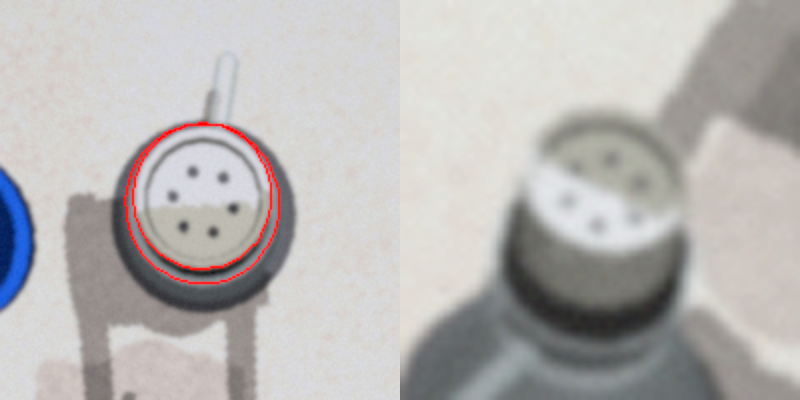

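The last picture shows the crucible upright and concentric with the neck in both views, with the sleeve pushed down and the gripper clear. I'm handing the job in.

```bash
python3 -c "
from bench import r
print(r.finish_job())"
```

```text
the job is handed in; nothing more can be done
None
```

The larger crucible is set in the black rubber sleeve, pressed down onto its stop and released, and the job is handed in. `finish_job` gave no verdict, so what follows is from my own readings.

- **Setting it down:** I lowered it until contact, at about 2 N, moved about 1 mm in −x when I felt a sideways force, and let go. The picture then showed it standing upright in the sleeve.
- **Pressing:** With closed fingertips on the filter plate, the sleeve slid about 6–7 mm at around 6 N, then stopped (tool height steady at 0.1915–0.1916 m). I held 13–16.6 N for about 0.6 s, with a highest reading of 16.6 N.
- **Final state:** After retracting, both camera views show the crucible upright and concentric with the neck. From the fingertip height, its half-way point is about 21–22 mm above the neck's rim. No contact force was read, and the run took about 22 s.
- **Bystanders:** I never went near the small crucible, bottle or tip box, but I did not measure their positions again at the end.
- **Disagreements:** The cameras differed by 3–6 mm on the neck's position, which the cone's self-centring absorbed. The slide was also slightly shorter than the stated 7–10 mm. During the press the tool drifted 1–2 mm and tilted about 0.015 rad, with a side force of up to about 4 N.

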